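# Shut the jewellery showcase with the hook pole and lock it

### The arm

A 6-joint arm with a two-finger parallel gripper is mounted at the origin on the work surface. World frame = base frame: x ahead of the robot, y to its left, z up, the work surface at z = 0. Lengths are in mm, angles in rad, forces in N, time in s.
With the tool pointing down it reaches from about 275 to 1000 mm from the base axis. Payload 8.4 kg.
Tool frame: the origin (TCP) lies between the finger pads; the fingertips stand r.tips_ahead ahead of it and the grasp point (between the pads) lies 6 mm ahead of it (r.tips_ahead is the distance from the TCP to the fingertips, in mm); z points along the fingers, y is the line along which they close (so a half turn about z gives the same grasp; the last joint's range is limited). The gripper opens to 85 mm and grips with 20 to 120 N. Pads are 22 mm wide; open, the fingers measure 114 mm over their backs; the gripper's body (76 mm by 85 mm) begins 54 mm behind the grasp point. The pads swing forward as they close: fully open they stand 13 mm farther back than shut.
Start: joints at [-1.233, 0.353, 1.633, -0, 1.155, -0.002], TCP at [208.31, -589.266, 256.281] pointing down, gripper open.
Joint ranges: [-2.63, 2.63], [-0.92, 2.1], [0.06, 2.66], [-1.3, 4.44], [0, 2.69], [-3.02, 3.02]. Speed limits (rad/s): [2.22, 2.22, 2.79, 3.14, 3.14, 3.14].

### API

Orientations are given as [roll, pitch, yaw] about the fixed x, y, z axes, in that order (R = Rz(yaw) Ry(pitch) Rx(roll)).
In Python, from rig import r gives the robot as it stands.
- The arm moves only by the tool carry_out, never from a script. Its arguments are lists of equal length, an entry for each row: "delta_pos": the shift along the tool's x, y, z in m, a list of three; "rot": the turn, a rotation vector about the tool's x, y, z in degrees, a list of three. A call has 1 to 8 rows; each row is the pose to reach, as a shift and turn from the pose commanded when the call began, along the tool's axes at that moment; what a row does not reach only later rows make up. A row lasts 1/8 s, in which the tool goes at most 62.5 mm and 10.7 degrees, less where a joint would pass 70% of its speed; a pose out of reach is approached as far as the arm can. A call with a gripper value outside its range is refused whole. "claw" is the finger opening in m, from 0 to 0.0854, set as the call begins (left out, the last holds). The fingers move at their own pace and stop on an object; "grip_force" is the grip in N (left out, the last holds). Time passes only in rows, so rows that repeat a pose let the fingers close. It gives the time, the measured TCP pose, the force, the opening and the grip force at its end, in the units of the state.
- r.sense(): the state, without advancing time (a new reading comes with each control period).
- r.grab_frame(name): name is "scene" or "top" or "wrist"; returns the picture (480x640x3 uint8, blue, green, red); there is no depth.
- r.camera_info(name): a dict with "fx", "fy", "cx", "cy" (pixels), "pose" (4x4, takes a point from camera to world coordinates); the wrist camera has in their place "hand_eye" (4x4, takes a point from camera to tool coordinates, whose origin is the TCP and whose axes are the flange's). Camera axes: x right, y down, z forward; pixel columns grow to the right and rows downward; lengths in mm; the calibration is good to about 2 mm. A picture is of the moment at which its call begins: read the wrist's pose just before it. camera_info takes no time and is no camera call.
- r.sign_off(): hands the job in; it is judged then, once.
Trained networks look in the newest picture that a camera, given by its name, has taken for a name from the list of things; names that differ only in an ending like _2 or _b are one class to them, and where a whole thing is asked for, a point or a joint stands for the part that bears it (a point fixed in the world has none). Each returns a list of dicts, best first, with "p" (0 to 1); they miss things now and then, are a little off and sometimes report something else, mostly with a low value. They report only what shows in the picture. A call takes as long as a camera call. They do not tell look-alikes from the thing itself.
- r.recognise(thing, camera): "box" ([left, top, right, bottom] in pixels, round what is visible of it).
- r.cut_out(thing, camera): "mask" (480x640 bool, what is visible of it) and "box" ([left, top, right, bottom] in pixels, round what is visible of it).
The state is a dict: "clock": time; "qpos": joint angles; "qvel": joint speeds; "joint_efforts": joint torques, N m; "eef_pos": TCP position; "tcp_rot": TCP orientation; "contact_force": force on the tool from outside, world axes, zero at the start; "wrist_torque": the same for the moment, N m; "opening": opening from 0.0 (shut) to 1.0 (fully open); "grasp_force": force on a finger pad.
Only numpy, scipy, OpenCV 4.12 (cv2) and the standard library are available. Lean on these libraries where they do the work, as an engineer would, in place of code of your own. Each camera call takes 0.05 s, during which the arm holds its last target. There are 200 camera calls.

### The job

Close up the jewellery showcase: take the hook pole, put its pin into the brass ring on the open glass lid and bring the lid fully shut with it, gently and without slamming, keeping your hand and arm off the showcase, its glass and its lamp. Then hold the spring-back lock lever over towards the showcase side for a good second and let it come back to the middle; leave the pole lying flat on the counter, laid down rather than dropped. Do not disturb the torch, the ring cone or the ring box.

Things in the scene. Friction and masses are not known exactly. Their poses are not given: they have to be found in the camera images.
- case: white showcase fixed to the counter, 300 (x) x 200 (y) x 100 mm high, full of rings; origin at the centre of its underside, z up. It also carries a fixed LED lamp: a flat grey bar 270 mm long (its x from -60 to +210), 70 mm wide (its y from -110 to -40), underside 477 mm above the counter, on a thin post at its x = 185, y = -75 mm. Hand and arm must not touch the showcase, lid or lamp (only the pole may).
- lid_hinge (a point): middle of the lid's hinge line, on the showcase's left edge: 100 mm along the showcase's +y, 105 mm above the counter. The hinge line runs along the showcase's x. Axes as the showcase's.
- lid (a joint): angle of the framed glass lid, rad: 0 = fully shut (level, its free edge towards the showcase's -y), 1.57 = standing upright; it starts open near upright. The lid is 300 x 200 mm, 8 mm thick, 0.4 kg; a stiff hinge (0.5 N m friction) keeps it where it is left, so about 2 to 3 N across the lid at the ring moves it down, and it stops hard at 0.
- ring_eye (a point): centre of the brass ring eye on the middle of the lid's free edge, 220 mm from the hinge line in the lid's plane: hole 32 mm across, wire 7 mm thick, the hole's axis along the hinge line (the showcase's x), so a pin pushed in along the showcase's +x stays a pivot while the lid turns. Seen by its position; its own axes turn with the lid.
- pole_grip (a point): centre of the red handle of the hook pole, a square bar 90 mm long, 24 x 24 mm, lying flat on the counter (centre 12 mm up). Its x axis runs along the pole to the hook end, z up as it lies. The steel shaft, 12 mm thick, goes on from the handle to the hook end, 135 mm from this point; the pole weighs about 0.15 kg, its centre of mass within 15 mm of here.
- pole_pin (a point): middle of the brass pin of the pole: 135 mm along the pole's x and 27 mm along its -y from the handle's centre, at the same height. The pin sticks out sideways, at right angles, along the pole's -y: 50 mm long from the shaft's axis, 9 mm thick, with a 12 mm ball end. It lies with the hook end to the robot's left and the pin pointing away from the robot.
- switch_box: grey switch box fixed to the counter, 80 x 90 x 50 mm high, origin at the centre of its underside; its +y is the side towards the showcase (lock), marked by a green patch on top; the lever swings in its y-z plane.
- lock_lever (a joint): angle of the lock lever, rad: 0 = upright, held in the middle by a spring (0.45 N m/rad); positive = leaning to the switch box's +y, towards the showcase (lock); stops at +-0.45. Lock is taken when held past 0.3 for 0.6 s.
- lever_tip (a point): centre of the black 24 mm ball on top of the lock lever, 75 mm above the lever's pivot, 125 mm above the counter when upright; the stalk below is 14 mm thick.
- torch: gold torch standing on its head, 110 mm high, 32 mm across; origin at the centre of its underside. Leave alone.
- cone: black ring-display cone, 72 mm high, foot 56 mm across; origin at the centre of its underside. Leave alone.
- ring_box: closed blue ring box, 70 x 60 x 35 mm; origin at the centre of its underside. Leave alone.
- pole: the whole hook pole, 186 mm long; origin on its underside below the handle's centre, axes as point pole_grip.
There are look-alikes about, which are no part of the job. Several things have the shape of the switch_box; the one meant has the colours described above.

How it is judged:
By the outcome, as a careful person would: the job done as asked, in the order asked, and still so for the second after the job is handed in, with the robot touching nothing.
It also fails if it takes over 72 s, if anything falls off the work surface, if the arm or the gripper's body presses on something with over 40 N, if the wrist force passes 120 N, or if a joint passes its speed limit or range.

## Working session

There is one attempt and no reset: what is moved stays moved. The work goes in short steps, Python scripts to look and compute and a tool call to move; the robot and the scene stay as the last step left them, time stands still between calls to the robot, and variables do not carry over. Pictures are saved under pics/ and viewed, at most 10 in all, crops included, and the job is handed in when it is done.

Besides the shell and the picture viewer there is one more tool, called after "Request:" as name(argument=value, ...) on one line, values as JSON. carry_out: Moves the arm, as the interface text tells. Its arguments: {"type":"object","properties":{"delta_pos":{"type":"array","items":{"type":"array","items":{"type":"number"}}},"rot":{"type":"array","items":{"type":"array","items":{"type":"number"}}},"claw":{"type":"number"},"grip_force":{"type":"number"}},"required":["delta_pos","rot"]}

```bash
mkdir -p pics; ls; cat > h.py <<'E'
from rig import r
import numpy as np, cv2
def save(c,n):
    im=r.grab_frame(c); cv2.imwrite('pics/'+n,im); return im
def ray(c,u,v):
    i=r.camera_info(c); P=np.array(i['pose']); d=P[:3,:3]@np.array([(u-i['cx'])/i['fx'],(v-i['cy'])/i['fy'],1]); return P[:3,3],d
def atz(c,u,v,z):
    o,d=ray(c,u,v); return (o+d*(z-o[2])/d[2]).round(1)
def proj(c,p):
    i=r.camera_info(c); P=np.linalg.inv(np.array(i['pose'])); q=P[:3,:3]@np.array(p)+P[:3,3]; return (q[0]/q[2]*i['fx']+i['cx']).round(1),(q[1]/q[2]*i['fy']+i['cy']).round(1)
E
python3 - <<'E'
from h import *
a=save('scene','s0.png');b=save('top','t0.png')
print(r.tips_ahead, r.sense())
for c in('scene','top'):
    print(c,np.array(r.camera_info(c)['pose']).round(3).tolist(),r.camera_info(c)['fx'])
    for t in ['case','lid','ring_eye','pole_grip','pole_pin','pole','switch_box','lever_tip','torch','cone','ring_box']:
        print(t,[(np.round(d['box']).tolist(),round(d['p'],2)) for d in r.recognise(t,c)][:4])
E
```

```text
pics
25.0 {'clock': 0.1, 'qpos': array([-1.23341510e+00,  3.53580515e-01,  1.63401486e+00,  6.32235945e-07,
        1.15519734e+00, -2.40236517e-03]), 'qvel': array([-0.00063669, -0.0015398 , -0.00198729,  0.00174802,  0.00074468,
       -0.00123628]), 'joint_efforts': array([-2.30552923e-04, -6.06358409e+01, -3.42817748e+01, -6.54103656e-05,
        3.84049286e-03,  2.45672317e-05]), 'eef_pos': array([ 208.17826568, -588.91817992,  255.65493273]), 'tcp_rot': array([-3.14039260e+00, -3.46108623e-06,  3.39783333e-01]), 'contact_force': array([-0.12633034, -0.51709833, -0.02172476]), 'wrist_torque': array([-0.0027179 ,  0.01166665,  0.04122677]), 'grasp_force': 0.0, 'opening': 0.9977850353708526}
scene [[0.582, 0.581, -0.568, 1358.034], [0.813, -0.428, 0.394, -560.884], [-0.014, -0.692, -0.722, 1079.351], [0.0, 0.0, 0.0, 1.0]] 618.4162222371931
case [([326.0, 31.0, 474.0, 295.0], 0.72)]
lid [([391.0, 88.0, 475.0, 212.0], 0.63)]
ring_eye [([389.0, 86.0, 472.0, 214.0], 0.95)]
pole_grip [([235.0, 232.0, 311.0, 275.0], 0.55)]
pole_pin [([232.0, 228.0, 313.0, 272.0], 0.65)]
pole [([234.0, 2
[... 485 characters left out ...]
[-0.018, -0.155, -0.988, 1207.584], [0.0, 0.0, 0.0, 1.0]] 545.7407238873096
case [([124.0, 84.0, 276.0, 341.0], 0.67)]
lid [([125.0, 160.0, 169.0, 337.0], 0.93)]
ring_eye [([123.0, 158.0, 163.0, 336.0], 0.57)]
pole_grip [([306.0, 285.0, 393.0, 314.0], 0.78)]
pole_pin [([302.0, 289.0, 394.0, 319.0], 0.71)]
pole [([309.0, 289.0, 395.0, 313.0], 0.73), ([483.0, 304.0, 508.0, 316.0], 0.31)]
switch_box [([456.0, 290.0, 514.0, 334.0], 0.79), ([438.0, 223.0, 495.0, 266.0], 0.66)]
lever_tip [([488.0, 302.0, 506.0, 316.0], 0.64), ([466.0, 236.0, 484.0, 250.0], 0.58)]
torch [([394.0, 185.0, 415.0, 208.0], 0.69)]
cone [([330.0, 176.0, 351.0, 202.0], 0.67)]
ring_box [([444.0, 166.0, 479.0, 205.0], 0.55)]
```

View pics/s0.png

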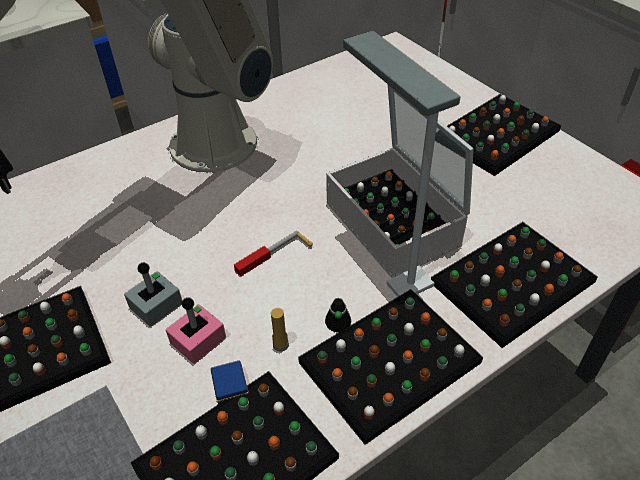

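View pics/t0.png

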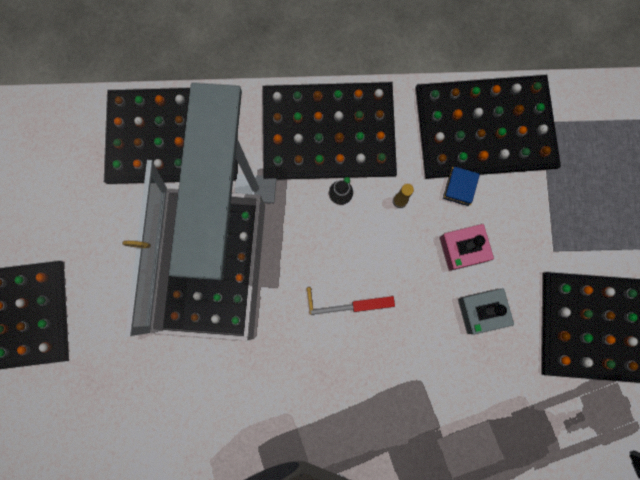

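```bash
python3 - <<'E'
import cv2,numpy as np
t=cv2.imread('pics/t0.png');s=cv2.imread('pics/s0.png')
a=cv2.resize(t[215:340,290:520],(800,435),interpolation=cv2.INTER_CUBIC)
cv2.imwrite('pics/c1.png',a)
b=cv2.resize(s[80:310,310:490],(470,600),interpolation=cv2.INTER_CUBIC)
c=cv2.resize(t[80:345,120:285],(330,530),interpolation=cv2.INTER_CUBIC)
o=np.zeros((600,800,3),np.uint8);o[:,:470]=b;o[:530,470:]=c
cv2.imwrite('pics/c2.png',o)
E
```

```text
(no output)
```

View pics/c1.png

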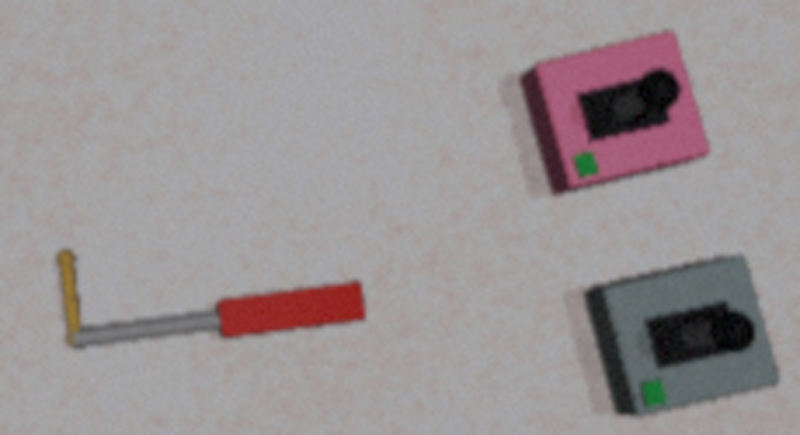

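View pics/c2.png

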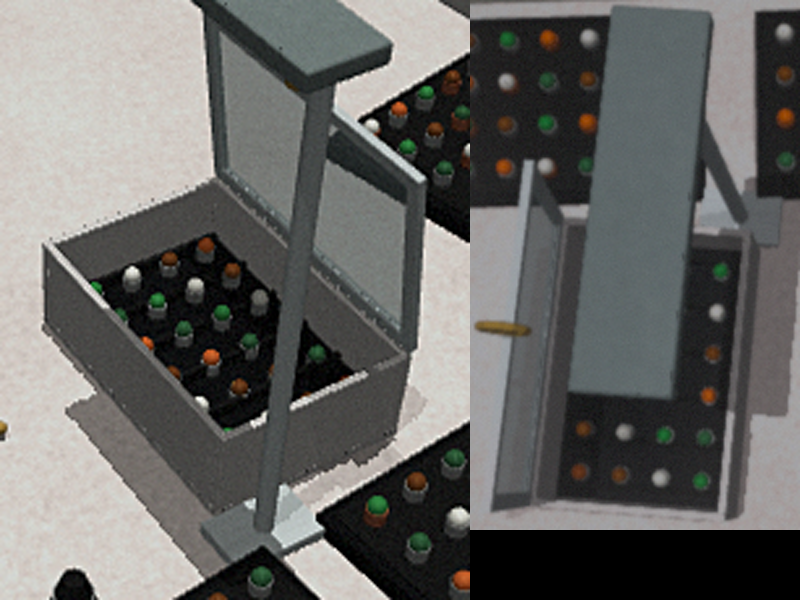

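The scene shows the lid open near upright, with the ring at top-camera pixel (136,243). The pole lies at (310-394, 290-313), with its pin pointing to +x. Two things look like the switch box: grey at top pixel (486,312) and pink at (467,245). The grey one, with the green patch on its showcase side, fits the description, and the crop confirms it. The torch is at (404,196), the cone at (341,190) and the ring box at (462,186).

```bash
python3 - <<'E'
from h import *
from scipy.optimize import least_squares
obs=[('scene',(327,173),(-150,-100,100)),('scene',(396,247.5),(150,-100,100)),('scene',(465,216),(150,100,100)),('scene',(392,150),(-150,100,100)),
('top',(152.5,332.5),(-150,100,100)),('scene',(471.6,150),('L',150,200)),('top',(148.5,160.5),('L',150,200)),('top',(131.5,335),('L',-150,200)),('top',(136,243),('L',0,220))]
def W(p,q):
    x,y,a,th=p
    if q[0]=='L': q=(q[1],100-q[2]*np.cos(th),105+q[2]*np.sin(th))
    c,s=np.cos(a),np.sin(a); return [x+c*q[0]-s*q[1],y+s*q[0]+c*q[1],q[2]]
f=lambda p:np.concatenate([np.array(proj(c,W(p,q)))-uv for c,uv,q in obs])
s=least_squares(f,[460,300,0,1.5],loss='soft_l1',diff_step=1e-3);print(s.x,s.fun.reshape(-1,2).round(1).tolist())
print('ring',W(s.x,('L',0,220)),'hinge',W(s.x,(0,100,105)))
for n,uv,z in [('grip tail',(394,301.5),12),('hook',(311,313),12),('pinend',(309.5,289),12),('grip c',(374,304),18),('lever ball',(497,309),125),('boxc',(486,312),50),
 ('torch',(404,196),60),('cone',(341,190),40),('rbox',(462,186),35),('decoy',(467,245),50)]: print(n,atz('top',*uv,z))
# red handle by colour, both views
for c in('top','scene'):
    im=cv2.imread('pics/%s0.png'%c[0]).astype(int);m=(im[:,:,2]>110)&(im[:,:,1]<70)&(im[:,:,0]<70);m[:220]=0
    n,l,st,ce=cv2.connectedComponentsWithStats(m.astype(np.uint8));k=1+st[1:,4].argmax();u,v=ce[k]
    pts=np.argwhere(l==k)[:,::-1].astype(float);d=np.linalg.svd(pts-pts.mean(0),full_matrices=False)[2][0]
    A=atz(c,u,v,16);B=atz(c,u+10*d[0],v+10*d[1],16);print(c,u,v,st[k],A,np.degrees(np.arctan2(*(B-A)[1::-1])))
print([x for x in dir(r) if x[0]!='_'])
i=r.camera_info('wrist');print(np.array(i['hand_eye']).round(3).tolist(),i['fx'])
E
```

```text
[ 534.13741476  251.2634156     0.         -102.38082887] [[7.9, -8.1], [19.0, -13.6], [14.4, -18.2], [4.4, -14.0], [-22.6, 15.3], [10.9, 93.0], [-11.1, 59.0], [2.4, 10.1], [0.1, 38.9]]
ring [np.float64(534.1374147645743), np.float64(411.8644993145557), np.float64(-106.48879084467458)] hinge [np.float64(534.1374147645743), np.float64(351.2634156026493), 105]
grip tail [ 467.9 -192.9   12. ]
hook [447.2 -11.9  12. ]
pinend [499.3  -9.8  12. ]
grip c [ 463.2 -148.7   18. ]
lever ball [ 444.1 -377.8  125. ]
boxc [ 440.1 -378.6   50. ]
torch [ 690.8 -218.2   60. ]
cone [712.7 -84.3  40. ]
rbox [ 715.9 -350.4   35. ]
decoy [ 582.5 -348.5   50. ]
top 373.2209026128266 303.69121140142516 [353 296  42  16 421] [ 464.  -147.2   16. ] 96.1060938472843
scene 251.4296577946768 257.55893536121675 [234 246  36  24 263] [ 458.9 -145.3   16. ] -85.08092761693496
['MotionError', 'camera_info', 'cut_out', 'grab_frame', 'recognise', 'sense', 'sign_off', 'tips_ahead']
[[-0.001, -0.958, -0.286, 72.895], [1.0, -0.001, -0.0, -0.6], [-0.0, -0.286, 0.958, -117.281], [0.0, 0.0, 0.0, 1.0]] 399.00152207729525
```

```bash
sed -i 's/.round(1),(q\[1\]/,(q[1]/; s/+i\[.cy.\]).round(1)/+i["cy"])/' h.py; cat > fit.py <<'E'
from h import *
from scipy.optimize import least_squares
obs=[('scene',(327,173),(-150,-100,100)),('scene',(396,247.5),(150,-100,100)),('scene',(465,216),(150,100,100)),('scene',(392,150),(-150,100,100)),
('top',(152.5,332.5),(-150,100,100)),('scene',(471.6,150),('L',150,200)),('top',(148.5,160.5),('L',150,200)),('top',(131.5,335),('L',-150,200)),('top',(136,243),('L',0,220))]
def W(p,q):
    x,y,a,th=p
    if q[0]=='L': q=(q[1],100-q[2]*np.cos(th),105+q[2]*np.sin(th))
    c,s=np.cos(a),np.sin(a); return [x+c*q[0]-s*q[1],y+s*q[0]+c*q[1],q[2]]
f=lambda p:np.concatenate([np.array(proj(c,W(p,q)))-uv for c,uv,q in obs])
s=least_squares(f,[460,300,0,1.5],loss='soft_l1',x_scale=[100,100,.5,.5]);print(s.x,s.fun.reshape(-1,2).round(1).tolist())
print('ring',np.round(W(s.x,('L',0,220)),1),'hinge',np.round(W(s.x,(0,100,105)),1))
E
python3 fit.py
```

```text
[ 5.54558852e+02  1.97678191e+02 -8.04347902e-02  1.43029741e+00] [[-2.5, 0.9], [-0.2, 2.3], [2.6, 0.1], [-0.8, -2.7], [-1.5, 0.2], [0.6, -1.4], [0.6, -1.2], [-1.3, 0.3], [1.6, 0.4]]
ring [560.1 266.6 322.8] hinge [562.6 297.4 105. ]
```

```bash
cat >> h.py <<'E'
from scipy.spatial.transform import Rotation as Rn
CX,CY,CA=554.6,197.7,-0.0804
def axes(yaw,phi,alpha=0):
    """tool pose for pole heading yaw(deg, level dir of pole x), pole raised alpha, grip lean phi"""
    y=np.radians(yaw);d=np.array([np.cos(y),np.sin(y),0]);p=np.array([np.sin(y),-np.cos(y),0])
    b=np.radians(alpha-90+phi); z=np.cos(b)*d+np.sin(b)*np.array([0,0,1])
    return np.column_stack([np.cross(p,z),p,z])
def cur():
    s=r.sense();return np.array(s['eef_pos']),Rn.from_euler('xyz',s['tcp_rot']).as_matrix(),s
def go(g,R,off=6):
    """delta for grasp point g with tool rotation R"""
    P,R0,s=cur(); t=np.array(g)-off*R[:,2]
    dp=R0.T@(t-P)/1000; rv=np.degrees(Rn.from_matrix(R0.T@R).as_rotvec())
    print('dp',dp.round(4).tolist(),'rot',rv.round(2).tolist(),'|',round(np.linalg.norm(dp)*1000),'mm',round(np.linalg.norm(rv),1),'deg')
def st():
    P,R0,s=cur();print(s['clock'],'P',P.round(1),'rpy',np.degrees(s['tcp_rot']).round(1),'q',s['qpos'].round(2),'F',np.round(s['contact_force'],1),'T',np.round(s['wrist_torque'],2),'op',round(s['opening'],3),round(s['grasp_force'],1))
E
python3 - <<'E'
from h import *
go((462,-147,200),axes(95.8,30))
E
```

```text
dp [0.3859, -0.3295, 0.0511] rot [19.95, 25.39, -74.47] | 510 mm 81.2 deg
```

Request:
carry_out(delta_pos=[[0.386,-0.33,0.051],[0.386,-0.33,0.051],[0.386,-0.33,0.051],[0.386,-0.33,0.051],[0.386,-0.33,0.051],[0.386,-0.33,0.051],[0.386,-0.33,0.051],[0.386,-0.33,0.051]], rot=[[20,25.4,-74.5],[20,25.4,-74.5],[20,25.4,-74.5],[20,25.4,-74.5],[20,25.4,-74.5],[20,25.4,-74.5],[20,25.4,-74.5],[20,25.4,-74.5]], claw=0.05, grip_force=100)

```text
clock: 2.2
eef_pos: [458.2, -157.1, 206.1]
tcp_rot: [3.14, -0.525, 1.677]
contact_force: [0.3, -0.3, 0.1]
opening: 0.588
grasp_force: 0.0
```

```bash
cat >> h.py <<'E'
def wcam():
    P,R0,s=cur();H=np.array(r.camera_info('wrist')['hand_eye']);T=np.eye(4);T[:3,:3]=R0;T[:3,3]=P;return T@H
def watz(T,u,v,z):
    i=r.camera_info('wrist');d=T[:3,:3]@np.array([(u-i['cx'])/i['fx'],(v-i['cy'])/i['fy'],1]);return (T[:3,3]+d*(z-T[2,3])/d[2]).round(1)
E
python3 - <<'E'
from h import *
st();T=wcam();im=save('wrist','w1.png');np.save('w1T.npy',T)
im=im.astype(int);m=(im[:,:,2]>90)&(im[:,:,1]<60)&(im[:,:,0]<60)
n,l,s,ce=cv2.connectedComponentsWithStats(m.astype(np.uint8));k=1+s[1:,4].argmax();print(s[k],ce[k])
pts=np.argwhere(l==k)[:,::-1]
bx=cv2.boxPoints(cv2.minAreaRect(pts.astype(np.float32)));print(bx)
print([watz(T,*b,20) for b in bx],watz(T,*ce[k],18))
E
```

```text
2.2 P [ 458.2 -157.1  206.1] rpy [179.9 -30.1  96.1] q [-0.59  0.37  1.83  0.41  1.31 -0.88] F [ 0.3 -0.3  0.1] T [-0.27 -0.09 -0.02] op 0.588 0.0
[ 315  268   31  117 3367] [329.53103653 326.62043362]
[[315. 268.]
 [345. 268.]
 [345. 384.]
 [315. 384.]]
[array([ 446.8, -102.3,   20. ]), array([471.2, -99.7,  20. ]), array([ 479.5, -189.1,   20. ]), array([ 456.6, -191.5,   20. ])] [ 463.4 -147.6   18. ]
```

View pics/w1.png

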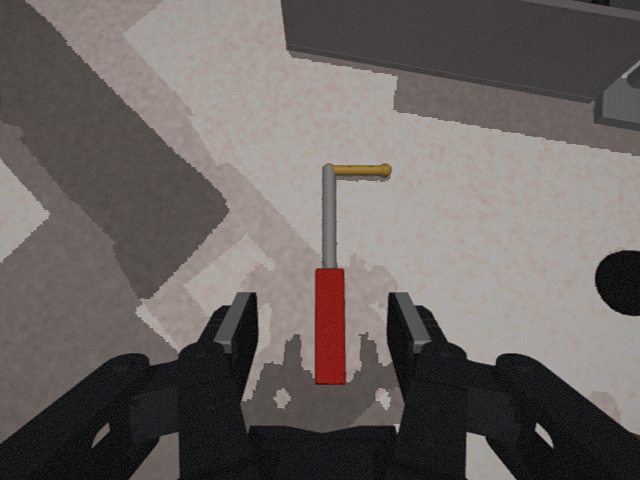

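The wrist view shows the handle centred at (330,326), in line with the tool. The shaft runs up to (329,168) and the pin points right to (387,170).

```bash
python3 - <<'E'
from h import *
T=np.load('w1T.npy');a=watz(T,287,50,0);b=watz(T,597,101,0);print(a,b,np.degrees(np.arctan2(*(b-a)[1::-1])))
for u,v,z in [(329,172,12),(387,170,12)]:print(watz(T,u,v,z))
go((463,-147,60),axes(95.8,30));go((463,-147,26),axes(95.8,30))
E
```

```text
[394.4 116.2   0. ] [699.3  91.3  -0. ] -4.668763189337359
[449.5 -14.   12. ]
[500.8  -6.6  12. ]
dp [-0.0701, 0.0027, 0.1217] rot [-0.16, -0.39, 0.56] | 140 mm 0.7 deg
dp [-0.0873, 0.0026, 0.151] rot [-0.16, -0.39, 0.56] | 174 mm 0.7 deg
```

Request:
carry_out(delta_pos=[[-0.035,0.0015,0.061],[-0.07,0.0026,0.1217],[-0.0757,0.0026,0.1315],[-0.0815,0.0026,0.1412],[-0.0873,0.0026,0.151],[-0.0873,0.0026,0.151]], rot=[[-0.1,-0.2,0.3],[-0.16,-0.4,0],[-0.16,-0.4,0],[-0.16,-0.4,0],[-0.16,-0.4,0],[-0.16,-0.4,0]])

```text
clock: 3.0
eef_pos: [459.8, -158.4, 32.1]
tcp_rot: [3.139, -0.517, 1.673]
contact_force: [-1.0, 0.1, 0.1]
opening: 0.585
grasp_force: 0.0
```

Request:
carry_out(delta_pos=[[0,0,0],[0,0,0],[0,0,0],[0,0,0],[0,0,0]], rot=[[0,0,0],[0,0,0],[0,0,0],[0,0,0],[0,0,0]], claw=0.01, grip_force=100)

```text
clock: 3.62
eef_pos: [460.5, -158.8, 33.2]
tcp_rot: [3.137, -0.516, 1.673]
contact_force: [-0.9, -0.8, 7.0]
opening: 0.251
grasp_force: 98.6
```

```bash
python3 - <<'E'
from h import *
st()
E
```

```text
3.625 P [ 460.5 -158.8   33.2] rpy [179.7 -29.6  95.9] q [-0.59  0.64  1.9   0.47  1.   -1.03] F [-0.9 -0.8  7. ] T [ 0.06  0.09 -0.05] op 0.251 98.6
```

```bash
cat >> h.py <<'E'
import os
def polefix():  # pole in tool, from grip pose on the counter
    y=np.radians(95.8);d=np.array([np.cos(y),np.sin(y),0]);p=np.array([np.sin(y),-np.cos(y),0])
    P=np.array([460.5,-158.8,33.2]);R0=Rn.from_euler('xyz',np.radians([179.7,-29.6,95.9])).as_matrix()
    g=np.array([463.2,-147.3,12]); return R0.T@np.column_stack([d,p,np.cross(d,-p)]), R0.T@(g-P), R0.T@(g+135*d+27*p-P)
RP,VG,VP=polefix()   # columns d, pin dir, z
YAW=-0.0815
X=np.array([np.cos(YAW),np.sin(YAW),0]);Y=np.array([-np.sin(YAW),np.cos(YAW),0]);Z=np.array([0,0,1.])
def poleR(alpha):
    a=np.radians(alpha);d=np.cos(a)*Y+np.sin(a)*Z; return np.column_stack([d,X,np.cross(d,-X)])@RP.T
def gopole(alpha,pin=None,grip=None,R=None):
    R=poleR(alpha) if R is None else R; P,R0,s=cur()
    t=np.array(pin)-R@VP if pin is not None else np.array(grip)-R@VG
    dp=R0.T@(t-P)/1000; rv=np.degrees(Rn.from_matrix(R0.T@R).as_rotvec())
    print('dp',dp.round(4).tolist(),'rot',rv.round(2).tolist(),'|',round(np.linalg.norm(dp)*1000),'mm',round(np.linalg.norm(rv),1),'deg -> tcp',t.round(0))
def pin():
    P,R0,s=cur();return (P+R0@VP).round(1),np.degrees(np.arctan2((R0@RP)[2,0],(R0@RP)[:2,0]@Y[:2])).round(1)
E
python3 - <<'E'
from h import *
print(RP.round(3),VG,VP)
P,R0,s=cur();print('up60 dp',(R0.T@[0,0,.06]).round(4))
gopole(45,grip=(455,-130,245))
E
```

```text
[[ 0.869 -0.002  0.494]
 [-0.001  1.     0.005]
 [ 0.494  0.004 -0.869]] [-0.76666292  3.74237604 23.96636914] [116.57399982  30.62855797  90.76683387]
up60 dp [ 0.0296  0.0002 -0.0522]
dp [0.1145, -0.0096, -0.1868] rot [-8.56, 44.86, 6.77] | 219 mm 46.2 deg -> tcp [ 449. -152.  252.]
```

```bash
sed -i 's/^RP,VG,VP=polefix().*/RP,VG,VP=polefix(); VG[1]=0; VP[1]=27/' h.py
```

Request:
carry_out(delta_pos=[[0.01,0,-0.0175],[0.03,0,-0.052],[0.1145,-0.0096,-0.1868],[0.1145,-0.0096,-0.1868],[0.1145,-0.0096,-0.1868],[0.1145,-0.0096,-0.1868],[0.1145,-0.0096,-0.1868],[0.1145,-0.0096,-0.1868]], rot=[[0,0,0],[0,0,0],[-1.9,10,1.5],[-3.7,19.4,3],[-5.5,28.8,4.4],[-7.3,38.2,5.8],[-8.56,44.86,6.77],[-8.56,44.86,6.77]])

```text
clock: 4.62
eef_pos: [448.2, -152.4, 250.4]
tcp_rot: [-3.136, -1.303, 1.479]
contact_force: [-0.2, 0.0, -1.9]
opening: 0.251
grasp_force: 98.3
```

```bash
python3 - <<'E'
from h import *
st();print(pin());T=wcam();np.save('w2T.npy',T);save('wrist','w2.png')
for n in('ring_eye','pole_pin','lid'):
    for d in r.cut_out(n,'wrist')[:2]: print(n,np.round(d['box']),round(d['p'],2),np.argwhere(d['mask']).mean(0)[::-1])
i=r.camera_info('wrist');Q=np.linalg.inv(T)@np.array([560,268,323,1]);print('pred',Q[:2]/Q[2]*i['fx']+[i['cx'],i['cy']])
E
```

```text
4.625 P [ 448.2 -152.4  250.4] rpy [-179.7  -74.7   84.8] q [-0.83  0.65  1.78  0.82  1.8  -1.05] F [-0.2  0.  -1.9] T [-0.77  0.09  0.  ] op 0.251 98.3
(array([485.4, -36.8, 338.8]), np.float64(45.1))
ring_eye [257.   2. 514. 181.] 0.85 [386.5821467 104.6494828]
lid [259.   1. 514. 184.] 0.65 [386.88884763 104.6848714 ]
pred [387.64389445  16.85352775]
```

View pics/w2.png

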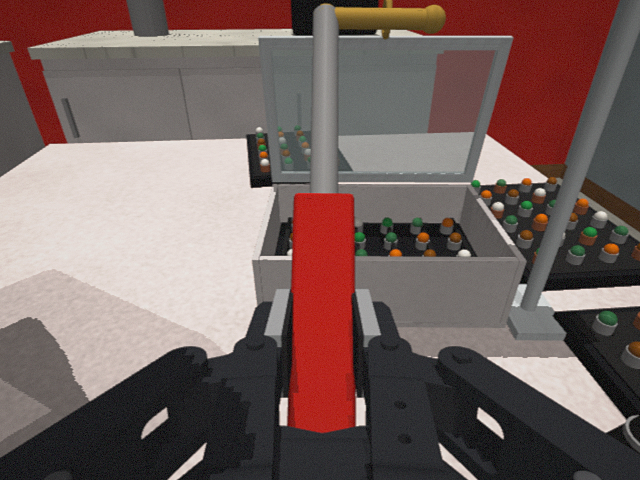

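The wrist view shows the ring edge-on at (387,18), as predicted. The lid's free edge runs from (260,38) to (513,38), and the pole is held straight with its pin pointing to +x.

```bash
cat > fit2.py <<'E'
from h import *
from scipy.optimize import least_squares
i=r.camera_info('wrist')
def W(p,q):
    x,y,a,th=p
    if q[0]=='L': q=(q[1],100-q[2]*np.cos(th),105+q[2]*np.sin(th))
    c,s=np.cos(a),np.sin(a); return [x+c*q[0]-s*q[1],y+s*q[0]+c*q[1],q[2]]
obs=[(1,(287,50),(-150,-100,0)),(1,(597,101),(150,-100,0)),(2,(260,38),('L',-150,200)),(2,(513,38),('L',150,200)),(2,(387,18),('L',0,220)),
(2,(256,258),(-150,-100,100)),(2,(524,258),(150,-100,100)),(2,(515,323),(150,-100,0)),(2,(272,183),('L',-150,2)),(2,(477,177),('L',150,2))]
def pr(k,w):
    Q=np.linalg.inv(np.load(f'w{k}T.npy'))@np.append(w,1);return Q[:2]/Q[2]*i['fx']+[i['cx'],i['cy']]
f=lambda p:np.concatenate([pr(k,W(p,q))-uv for k,uv,q in obs])
s=least_squares(f,[555,200,-.08,1.43],loss='soft_l1',x_scale=[100,100,.5,.5]);print(s.x,s.fun.reshape(-1,2).round(1).tolist())
print('ring',np.round(W(s.x,('L',0,220)),1),'hinge',np.round(W(s.x,(0,100,105)),1))
E
python3 fit2.py
```

```text
[ 5.55636712e+02  2.04103367e+02 -7.95236605e-02  1.39829037e+00] [[3.7, 0.2], [-2.3, -1.3], [-0.8, -0.7], [0.5, -1.2], [1.4, 0.2], [-0.4, 1.0], [5.4, -0.3], [-7.9, 1.4], [1.0, -4.1], [-5.4, 1.1]]
ring [560.6 266.1 321.7] hinge [563.6 303.8 105. ]
```

```bash
python3 - <<'E'
from h import *
gopole(45,pin=np.array([560.4,266.4,322])-60*X)
E
```

```text
dp [0.065, -0.0112, 0.3013] rot [-0.08, 0.15, 0.0] | 308 mm 0.2 deg -> tcp [464. 156. 234.]
```

Request:
carry_out(delta_pos=[[0.01,-0.002,0.04],[0.02,-0.004,0.09],[0.032,-0.006,0.15],[0.045,-0.008,0.2],[0.055,-0.01,0.25],[0.062,-0.011,0.285],[0.065,-0.0112,0.3013],[0.065,-0.0112,0.3013]], rot=[[0,0,0],[0,0,0],[0,0,0],[0,0,0],[0,0,0],[0,0,0],[0,0,0],[0,0,0]])

```text
clock: 5.82
eef_pos: [463.7, 156.3, 234.2]
tcp_rot: [3.134, -1.302, 1.496]
contact_force: [-0.3, -0.5, -2.6]
opening: 0.252
grasp_force: 98.2
```

```bash
python3 - <<'E'
from h import *
st();print(pin());T=wcam();np.save('w3T.npy',T);a=save('wrist','w3.png');b=save('top','t3.png');s=save('scene','s3.png')
o=np.zeros((600,800,3),np.uint8)
o[:300,:800]=cv2.resize(a[0:150,220:620],(800,300)); o[300:,:400]=cv2.resize(b[195:295,90:190],(400,300)); o[300:,400:]=cv2.resize(s[70:220,330:530],(400,300))
cv2.imwrite('pics/c3.png',o)
i=r.camera_info('wrist')
for w in((560.4,266.4,322),):
  Q=np.linalg.inv(T)@np.append(w,1);print(Q[:2]/Q[2]*i['fx']+[i['cx'],i['cy']],proj('top',w))
E
```

```text
5.825 P [463.7 156.3 234.2] rpy [179.5 -74.6  85.7] q [-0.33  0.53  2.13  1.23  1.44 -1.11] F [-0.3 -0.5 -2.6] T [-0.74  0.04 -0.03] op 0.252 98.2
(array([500.2, 272.1, 322.6]), np.float64(45.0))
[509.57725766  21.35380297] (np.float64(137.96444244571956), np.float64(243.3283580378109))
```

View pics/c3.png

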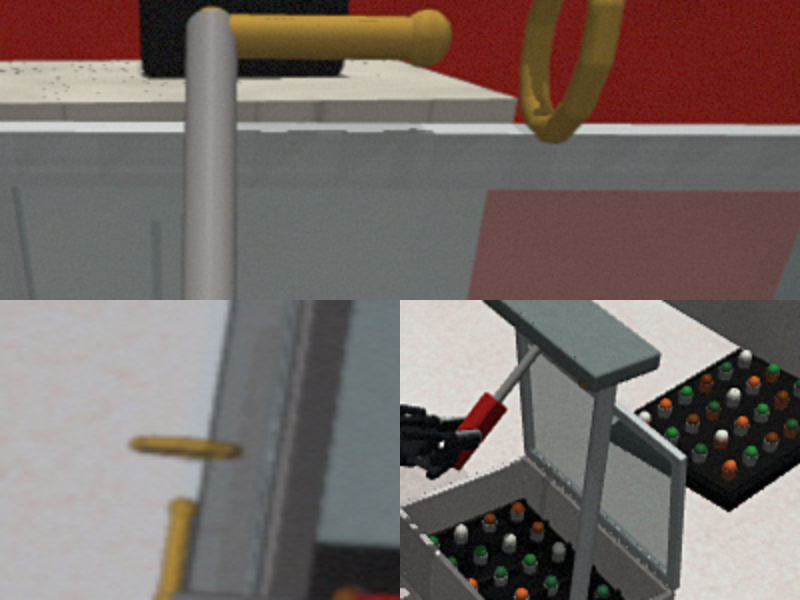

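The pin ball at wrist pixel (436,20) is level with the ring centre at about (509,21). In the top view the pin axis also runs through the middle of the ring, so I'll insert it.

```bash
python3 - <<'E'
from h import *
gopole(45,pin=np.array([560.4,266.4,322])-2*X)
E
```

```text
dp [-0.0001, 0.0574, 0.0011] rot [0.0, -0.01, -0.05] | 57 mm 0.1 deg -> tcp [522. 151. 234.]
```

Request:
carry_out(delta_pos=[[0,0.01,0],[0,0.02,0],[0,0.028,0.0005],[0,0.036,0.0005],[0,0.044,0.001],[0,0.052,0.001],[0,0.057,0.001],[0,0.057,0.001]], rot=[[0,0,0],[0,0,0],[0,0,0],[0,0,0],[0,0,0],[0,0,0],[0,0,0],[0,0,0]])

```text
clock: 6.98
eef_pos: [521.0, 151.7, 233.5]
tcp_rot: [3.139, -1.303, 1.489]
contact_force: [-0.5, 0.1, -1.3]
opening: 0.252
grasp_force: 98.2
```

```bash
python3 - <<'E'
from h import *
st();print(pin());T=wcam();a=save('wrist','w4.png');b=save('top','t4.png');
o=np.zeros((300,800,3),np.uint8)
o[:,:400]=cv2.resize(a[0:150,220:420],(400,300)); o[:,400:]=cv2.resize(b[195:295,90:190],(400,300))
cv2.imwrite('pics/c4.png',o)
# arc plan: case ring at theta, pole alpha
H=np.array([563.2,302,105])
C=np.array([560.4,266.4,322]);v=C-H;R=np.hypot(v@Y,v[2]);print('R',R,'th',np.arctan2(v[2],-v@Y))
P,R0,s=cur()
for k in range(0,9):
    th=np.arctan2(v[2],-v@Y)*(1-k/8*1.0);al=45*(1-k/8)+8*k/8
    ring=H-220*np.cos(th)*Y+220*np.sin(th)*Z
    print(round(th,3),end=' ');gopole(al,pin=ring-2*X)
E
```

```text
6.975 P [521.  151.7 233.5] rpy [179.8 -74.6  85.3] q [-0.3   0.58  2.02  1.25  1.45 -1.03] F [-0.5  0.1 -1.3] T [-0.73  0.07  0.  ] op 0.252 98.2
(array([557.9, 267.3, 321.8]), np.float64(45.0))
R 219.91859504685652 th 1.4076969063892006
1.408 dp [0.0001, 0.0011, -0.0009] rot [-0.06, -0.04, -0.12] | 1 mm 0.1 deg -> tcp [522. 151. 234.]
1.232 dp [-0.0114, 0.0012, -0.0435] rot [-0.06, -4.67, -0.14] | 45 mm 4.7 deg -> tcp [518. 107. 234.]
1.056 dp [-0.0278, 0.0014, -0.0817] rot [-0.06, -9.29, -0.16] | 86 mm 9.3 deg -> tcp [515.  66. 228.]
0.88 dp [-0.0483, 0.0015, -0.1143] rot [-0.05, -13.92, -0.18] | 124 mm 13.9 deg -> tcp [512.  29. 217.]
0.704 dp [-0.0721, 0.0016, -0.1407] rot [-0.05, -18.54, -0.19] | 158 mm 18.5 deg -> tcp [509.  -3. 201.]
0.528 dp [-0.0983, 0.0017, -0.16] rot [-0.05, -23.17, -0.21] | 188 mm 23.2 deg -> tcp [507. -28. 181.]
0.352 dp [-0.1257, 0.0017, -0.172] rot [-0.05, -27.79, -0.23] | 213 mm 27.8 deg -> tcp [505. -47. 158.]
0.176 dp [-0.1533, 0.0018, -0.1763] rot [-0.04, -32.42, -0.25] | 234 mm 32.4 deg -> tcp [504. -58. 132.]
0.0 dp [-0.18, 0.0018, -0.1729] rot [-0.04, -37.04, -0.26] | 250 mm 37.0 deg -> tcp [504. -62. 106.]
```

View pics/c4.png

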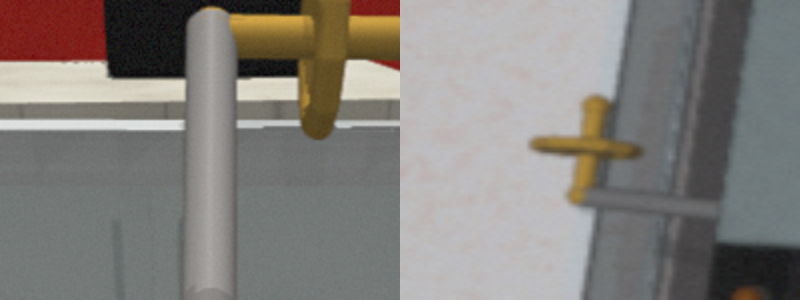

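The pin sits through the ring to about half its length. Next come the closing increments along the arc.

```bash
cat > arc.py <<'E'
from h import *
H=np.array([563.2,302,105])
def tgt(th,al):
    R=poleR(al); ring=H-220*np.cos(th)*Y+220*np.sin(th)*Z; return ring-2*X-R@VP,R
if __name__=='__main__':
    P0,R0,_=cur()
    for k in range(1,9):
        t,R=tgt(1.408*(1-k/8),45-37*k/8); 
        print(k,(R0.T@(t-P0)/1000).round(4).tolist(),np.degrees(Rn.from_matrix(R0.T@R).as_rotvec()).round(2).tolist()); P0,R0=t,R
E
python3 arc.py
```

```text
1 [-0.0114, 0.0012, -0.0435] [-0.06, -4.67, -0.14]
2 [-0.0194, 0.0001, -0.0367] [0.01, -4.62, -0.02]
3 [-0.0255, 0.0001, -0.0289] [0.01, -4.62, -0.02]
4 [-0.0295, 0.0, -0.0198] [0.01, -4.62, -0.02]
5 [-0.031, -0.0, -0.01] [0.01, -4.62, -0.02]
6 [-0.0299, -0.0, -0.0002] [0.01, -4.62, -0.02]
7 [-0.0264, -0.0001, 0.0091] [0.01, -4.62, -0.02]
8 [-0.0207, -0.0001, 0.0171] [0.01, -4.62, -0.02]
```

Request:
carry_out(delta_pos=[[-0.0014,0,-0.0054],[-0.0028,0,-0.0109],[-0.0043,0,-0.0163],[-0.0057,0,-0.0218],[-0.0071,0,-0.0272],[-0.0085,0,-0.0326],[-0.01,0,-0.038],[-0.0114,0,-0.0435]], rot=[[0,-0.58,0],[0,-1.16,0],[0,-1.74,0],[0,-2.32,0],[0,-2.9,0],[0,-3.5,0],[0,-4.1,0],[0,-4.67,0]])

```text
clock: 8.07
eef_pos: [516.8, 106.5, 233.9]
tcp_rot: [3.14, -1.22, 1.487]
contact_force: [-1.0, 2.6, -2.9]
opening: 0.254
grasp_force: 98.1
```

Request:
carry_out(delta_pos=[[-0.0024,0,-0.0046],[-0.0049,0,-0.0092],[-0.0073,0,-0.0138],[-0.0097,0,-0.0183],[-0.0121,0,-0.0229],[-0.0146,0,-0.0275],[-0.017,0,-0.0321],[-0.0194,0,-0.0367]], rot=[[0,-0.58,0],[0,-1.16,0],[0,-1.73,0],[0,-2.31,0],[0,-2.89,0],[0,-3.46,0],[0,-4.04,0],[0,-4.62,0]])

```text
clock: 9.07
eef_pos: [513.5, 65.5, 228.3]
tcp_rot: [3.14, -1.14, 1.487]
contact_force: [0.9, 2.1, -1.0]
opening: 0.255
grasp_force: 98.1
```

```bash
python3 - <<'E'
from h import *
st();print(pin());save('top','t5.png')
from arc import tgt,H
t,R=tgt(1.056,35.75);print(t, [(np.round(d['box']),d['p']) for d in r.recognise('ring_eye','top')])
E
```

```text
9.075 P [513.5  65.5 228.3] rpy [179.9 -65.3  85.2] q [-0.43  0.52  1.97  1.04  1.43 -0.95] F [ 0.9  2.1 -1. ] T [-0.62  0.01  0.08] op 0.255 98.1
(array([551.6, 193.9, 296.3]), np.float64(35.7))
[514.59229437  65.82996855 228.30469045] [(array([146., 170., 178., 338.]), 0.8)]
```

Request:
carry_out(delta_pos=[[-0.0032,0,-0.0036],[-0.0064,0,-0.0072],[-0.0096,0,-0.0108],[-0.0128,0,-0.0144],[-0.016,0,-0.018],[-0.0191,0,-0.0217],[-0.0223,0,-0.0253],[-0.0255,0,-0.0289]], rot=[[0,-0.58,0],[0,-1.16,0],[0,-1.73,0],[0,-2.31,0],[0,-2.89,0],[0,-3.46,0],[0,-4.04,0],[0,-4.62,0]])

```text
clock: 10.18
eef_pos: [510.2, 28.8, 217.0]
tcp_rot: [3.141, -1.059, 1.487]
contact_force: [0.2, 0.9, -1.6]
opening: 0.252
grasp_force: 98.3
```

Request:
carry_out(delta_pos=[[-0.0037,0,-0.0025],[-0.0074,0,-0.005],[-0.0111,0,-0.0074],[-0.0148,0,-0.0099],[-0.0184,0,-0.0124],[-0.0221,0,-0.0149],[-0.0258,0,-0.0173],[-0.0295,0,-0.0198]], rot=[[0,-0.58,0],[0,-1.16,0],[0,-1.73,0],[0,-2.31,0],[0,-2.89,0],[0,-3.46,0],[0,-4.04,0],[0,-4.62,0]])

```text
clock: 11.18
eef_pos: [507.7, -2.8, 201.0]
tcp_rot: [3.14, -0.979, 1.486]
contact_force: [-0.1, 1.4, -0.7]
opening: 0.252
grasp_force: 98.1
```

Request:
carry_out(delta_pos=[[-0.0039,0,-0.0013],[-0.0078,0,-0.0025],[-0.0116,0,-0.0038],[-0.0155,0,-0.005],[-0.0194,0,-0.0063],[-0.0232,0,-0.0075],[-0.0271,0,-0.0088],[-0.031,0,-0.01]], rot=[[0,-0.58,0],[0,-1.16,0],[0,-1.73,0],[0,-2.31,0],[0,-2.89,0],[0,-3.46,0],[0,-4.04,0],[0,-4.62,0]])

```text
clock: 12.18
eef_pos: [505.5, -28.2, 180.8]
tcp_rot: [3.141, -0.898, 1.486]
contact_force: [-0.4, -0.5, -0.4]
opening: 0.249
grasp_force: 98.2
```

```bash
python3 - <<'E'
from h import *
st();print(pin());save('top','t6.png');save('wrist','w6.png')
from arc import tgt,H
t,R=tgt(.528,45-37*5/8);print(t, [(np.round(d['box']),d['p']) for d in r.recognise('lid','top')])
E
```

```text
12.175 P [505.5 -28.2 180.8] rpy [179.9 -51.4  85.2] q [-0.52  0.51  1.92  0.82  1.31 -0.91] F [-0.4 -0.5 -0.4] T [-0.43 -0.    0.02] op 0.249 98.2
(array([544.6, 112.7, 215.4]), np.float64(21.8))
[506.9195751  -28.10529158 181.06544737] [(array([146., 179., 250., 342.]), 0.95)]
```

```bash
python3 - <<'E'
from h import *
from arc import H
for th in(.5,.55,.6,.7,1.0): print(th,[np.round(proj('top',H+x*X-L*np.cos(th)*Y+L*np.sin(th)*Z)) for x,L in((-150,200),(0,220),(150,200))])
a=cv2.imread('pics/w6.png');b=cv2.imread('pics/t6.png')
o=np.zeros((400,800,3),np.uint8);o[:300,:400]=cv2.resize(a,(400,300));o[:,400:]=cv2.resize(b[160:360,120:320],(400,400));cv2.imwrite('pics/c6.png',o)
E
```

```text
0.5 [array([227., 339.]), array([242., 257.]), array([240., 179.])]
0.55 [array([223., 339.]), array([239., 256.]), array([237., 178.])]
0.6 [array([220., 339.]), array([234., 256.]), array([233., 177.])]
0.7 [array([211., 339.]), array([226., 254.]), array([225., 174.])]
1.0 [array([180., 338.]), array([192., 249.]), array([196., 166.])]
```

View pics/c6.png

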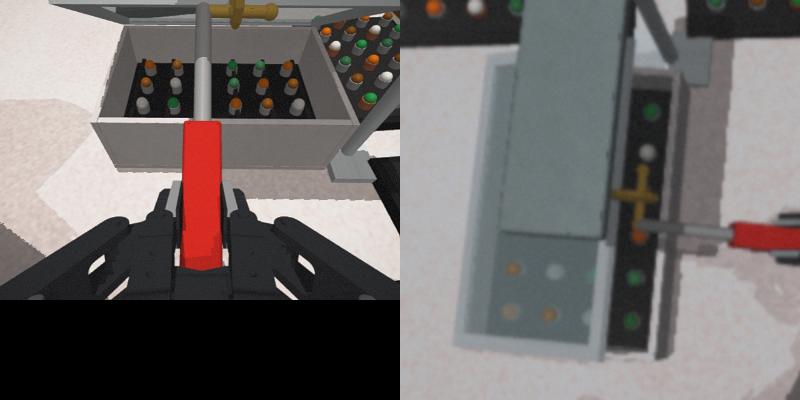

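The lid is following and the pin is still well through the ring, so I continue.

Request:
carry_out(delta_pos=[[-0.0037,0,0],[-0.0075,0,0],[-0.0112,0,0],[-0.015,0,0],[-0.0187,0,0],[-0.0224,0,0],[-0.0262,0,0],[-0.0299,0,0]], rot=[[0,-0.58,0],[0,-1.16,0],[0,-1.73,0],[0,-2.31,0],[0,-2.89,0],[0,-3.46,0],[0,-4.04,0],[0,-4.62,0]])

```text
clock: 13.32
eef_pos: [503.8, -46.6, 157.4]
tcp_rot: [3.141, -0.817, 1.486]
contact_force: [0.5, 0.2, -0.4]
opening: 0.252
grasp_force: 98.1
```

Request:
carry_out(delta_pos=[[-0.0033,0,0.0011],[-0.0066,0,0.0023],[-0.0099,0,0.0034],[-0.0132,0,0.0046],[-0.0165,0,0.0057],[-0.0198,0,0.0068],[-0.0231,0,0.008],[-0.0264,0,0.0091]], rot=[[0,-0.58,0],[0,-1.16,0],[0,-1.73,0],[0,-2.31,0],[0,-2.89,0],[0,-3.46,0],[0,-4.04,0],[0,-4.62,0]])

```text
clock: 14.32
eef_pos: [502.9, -58.0, 131.9]
tcp_rot: [3.141, -0.737, 1.486]
contact_force: [0.3, -0.2, -0.7]
opening: 0.25
grasp_force: 98.1
```

Request:
carry_out(delta_pos=[[-0.0026,0,0.0021],[-0.0052,0,0.0043],[-0.0078,0,0.0064],[-0.0103,0,0.0086],[-0.0129,0,0.0107],[-0.0155,0,0.0128],[-0.0181,0,0.015],[-0.0207,0,0.0171]], rot=[[0,-0.58,0],[0,-1.16,0],[0,-1.73,0],[0,-2.31,0],[0,-2.89,0],[0,-3.46,0],[0,-4.04,0],[0,-4.62,0]])

```text
clock: 15.32
eef_pos: [502.6, -61.7, 105.3]
tcp_rot: [3.141, -0.656, 1.486]
contact_force: [0.3, 0.2, -1.5]
opening: 0.251
grasp_force: 98.1
```

```bash
python3 - <<'E'
from h import *
from arc import tgt
st();print(pin());t,R=tgt(0,8);print(t);P,R0,s=cur()
print('down10',(R0.T@[0,0,-.01]).round(4))
E
```

```text
15.325 P [502.6 -61.7 105.3] rpy [180.  -37.6  85.1] q [-0.49  0.54  1.94  0.69  1.07 -0.87] F [ 0.3  0.2 -1.5] T [-0.34  0.03 -0.02] op 0.251 98.1
(array([542. ,  83.2, 104.6]), np.float64(8.0))
[504.14266942 -62.10228127 105.66692489]
down10 [-0.0061 -0.      0.0079]
```

Request:
carry_out(delta_pos=[[-0.0006,0,0.0008],[-0.0012,0,0.0016],[-0.0018,0,0.0024],[-0.0024,0,0.0032],[-0.003,0,0.004],[-0.0037,0,0.0047],[-0.0043,0,0.0055],[-0.0049,0,0.0063]], rot=[[0,0,0],[0,0,0],[0,0,0],[0,0,0],[0,0,0],[0,0,0],[0,0,0],[0,0,0]])

```text
clock: 16.32
eef_pos: [502.6, -61.7, 97.5]
tcp_rot: [3.141, -0.657, 1.486]
contact_force: [0.0, 1.0, -1.3]
opening: 0.251
grasp_force: 98.1
```

Request:
carry_out(delta_pos=[[-0.0006,0,0.0008],[-0.0012,0,0.0016],[-0.0018,0,0.0024],[-0.0024,0,0.0032]], rot=[[0,0,0],[0,0,0],[0,0,0],[0,0,0]])

```text
clock: 16.82
eef_pos: [502.7, -61.6, 93.6]
tcp_rot: [3.141, -0.657, 1.486]
contact_force: [-0.2, -0.8, -0.8]
opening: 0.251
grasp_force: 98.0
```

Request:
carry_out(delta_pos=[[-0.0004,0,0.0005],[-0.0008,0,0.001],[-0.0012,0,0.0015],[-0.0016,0,0.002],[-0.0018,0,0.0024]], rot=[[0,0,0],[0,0,0],[0,0,0],[0,0,0],[0,0,0]])

```text
clock: 17.45
eef_pos: [502.7, -61.5, 90.8]
tcp_rot: [3.141, -0.657, 1.486]
contact_force: [0.1, 2.0, 4.0]
opening: 0.253
grasp_force: 98.2
```

Request:
carry_out(delta_pos=[[-0.0004,0,0.0005],[-0.0008,0,0.001],[-0.0012,0,0.0015],[-0.0016,0,0.002],[-0.0018,0,0.0024]], rot=[[0,0,0],[0,0,0],[0,0,0],[0,0,0],[0,0,0]])

```text
clock: 18.08
eef_pos: [502.8, -61.3, 88.0]
tcp_rot: [3.141, -0.658, 1.486]
contact_force: [0.8, 1.6, 8.2]
opening: 0.255
grasp_force: 98.3
```

```bash
python3 - <<'E'
from h import *
from arc import H
st();print(pin());b=save('top','t7.png');a=save('scene','s7.png');w=save('wrist','w7.png')
for th in(0,.03,.06): print(th,[np.round(proj(c,H+x*X-L*np.cos(th)*Y+L*np.sin(th)*Z),1).tolist() for c in('top','scene') for x,L in((-150,200),(0,220),(150,200))])
o=np.zeros((600,800,3),np.uint8);o[:300,:400]=cv2.resize(w,(400,300));o[:400,400:]=cv2.resize(b[160:360,120:320],(400,400));o[300:,:400]=cv2.resize(a[130:280,300:500],(400,300));cv2.imwrite('pics/c7.png',o)
E
```

```text
18.075 P [502.8 -61.3  88. ] rpy [180.  -37.7  85.1] q [-0.49  0.57  1.95  0.71  1.05 -0.9 ] F [0.8 1.6 8.2] T [ 1.83 -0.41  0.05] op 0.255 98.3
(array([542.3,  83.7,  87.5]), np.float64(8.1))
0 [[247.2, 338.5], [262.7, 264.4], [258.3, 192.1], [326.1, 171.7], [352.4, 210.3], [397.7, 247.4]]
0.03 [[246.8, 338.6], [262.3, 264.0], [258.0, 191.4], [326.1, 169.8], [352.5, 208.2], [397.9, 245.5]]
0.06 [[246.2, 338.7], [261.8, 263.6], [257.5, 190.7], [326.2, 167.8], [352.6, 206.0], [398.2, 243.5]]
```

View pics/c7.png

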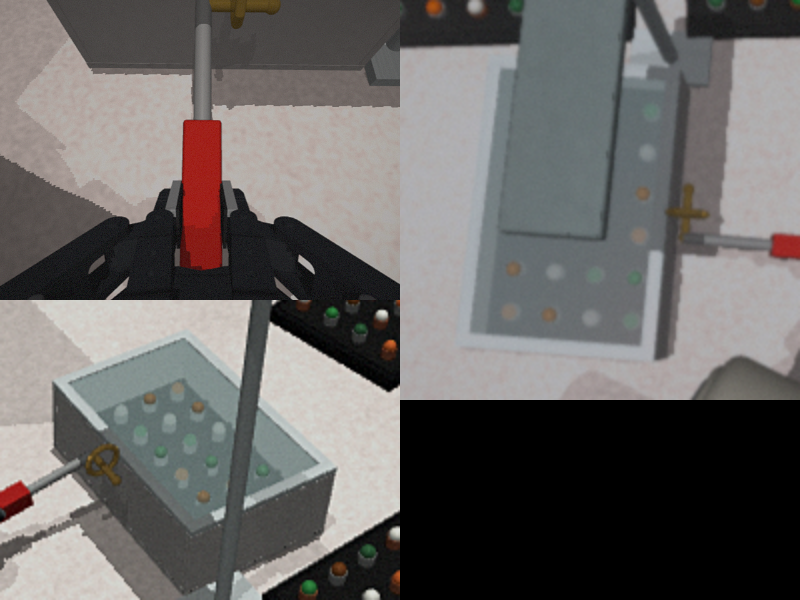

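The scene view shows the lid flat on the case, and the upward force has climbed to 8 N, so the lid is on its stop. Next I unload the pin to the ring centre and withdraw it along -X.

Request:
carry_out(delta_pos=[[-0.0,0,-0.0],[0.0012,0,-0.0016],[0.003,0,-0.0039],[0.005,0,-0.0063],[0.0068,0,-0.0087],[0.0079,0,-0.0102],[0.0079,0,-0.0102],[0.0079,0,-0.0102]], rot=[[0,0,0],[0,0,0],[0,0,0],[0,0,0],[0,0,0],[0,0,0],[0,0,0],[0,0,0]])

```text
clock: 19.23
eef_pos: [502.6, -61.6, 100.4]
tcp_rot: [3.141, -0.657, 1.486]
contact_force: [-0.0, 0.2, -2.1]
opening: 0.249
grasp_force: 98.2
```

```bash
python3 - <<'E'
from h import *
from arc import H
st();print(pin());a=save('scene','s8.png');w=save('wrist','w8.png')
o=np.zeros((500,800,3),np.uint8);o[:300,:400]=cv2.resize(w[:150,250:450],(400,300));o[:,400:]=cv2.resize(a[180:260,310:374],(400,500));cv2.imwrite('pics/c8.png',o)
E
```

```text
19.225 P [502.6 -61.6 100.4] rpy [180.  -37.6  85.1] q [-0.49  0.54  1.94  0.7   1.07 -0.88] F [-0.   0.2 -2.1] T [-0.43  0.05  0.01] op 0.249 98.2
(array([542. ,  83.3,  99.7]), np.float64(8.0))
```

View pics/c8.png

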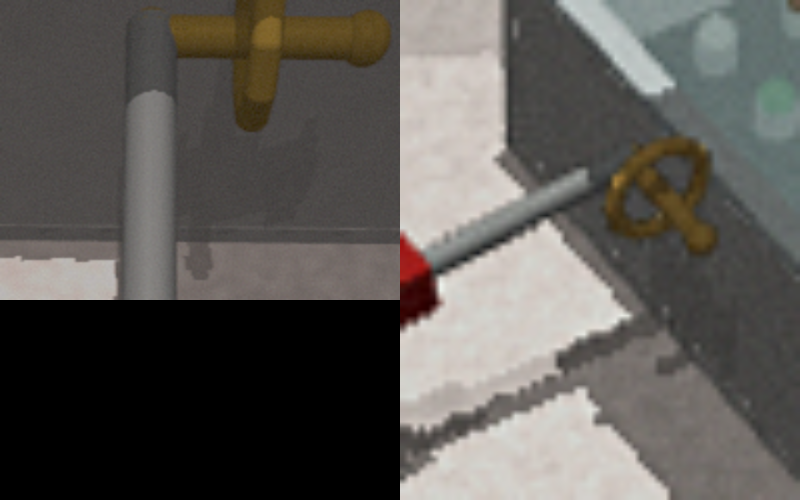

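I miscounted: that was the 11th picture, one over the limit of ten. I won't view any more and will check by numbers from here. The pin is near the ring centre and unloaded, so I withdraw it.

Request:
carry_out(delta_pos=[[0,-0.006,0],[0,-0.014,0],[0,-0.022,0],[0,-0.03,0],[0,-0.038,0],[0,-0.046,0],[0,-0.056,0],[0,-0.066,0]], rot=[[0,0,0],[0,0,0],[0,0,0],[0,0,0],[0,0,0],[0,0,0],[0,0,0],[0,0,0]])

```text
clock: 20.32
eef_pos: [436.2, -55.9, 100.5]
tcp_rot: [3.141, -0.657, 1.486]
contact_force: [-0.1, 0.1, -1.7]
opening: 0.254
grasp_force: 98.1
```

```bash
python3 - <<'E'
from h import *
st();print(pin())
save('top','t9.png');print('lid',[(np.round(d['box']),d['p']) for d in r.recognise('lid','top')],[(np.round(d['box']),d['p']) for d in r.recognise('pole','top')])
# lay pole flat: alpha 0, yaw ~ as picked; release with grip z=12 at (440,-100)
y=np.radians(95.8);d=np.array([np.cos(y),np.sin(y),0]);p=np.array([np.sin(y),-np.cos(y),0])
RT=np.column_stack([d,p,np.cross(d,-p)])@RP.T
for g in((425,-130,80),(425,-130,13)): gopole(0,grip=g,R=RT)
E
```

```text
20.325 P [436.2 -55.9 100.5] rpy [180.  -37.6  85.1] q [-0.54  0.48  2.07  0.69  1.03 -0.96] F [-0.1  0.1 -1.7] T [-0.46  0.01  0.04] op 0.254 98.1
(array([475.7,  89. ,  99.8]), np.float64(8.0))
lid [(array([146., 189., 276., 341.]), 0.9), (array([252., 285., 344., 326.]), 0.75), (array([482., 289., 513., 330.]), 0.24)] [(array([259., 284., 344., 324.]), 0.69)]
dp [-0.0675, -0.0031, -0.0529] rot [5.7, -7.99, -9.01] | 86 mm 13.3 deg -> tcp [ 426. -141.  101.]
dp [-0.1084, -0.0031, 0.0001] rot [5.7, -7.99, -9.01] | 108 mm 13.3 deg -> tcp [ 426. -141.   34.]
```

Request:
carry_out(delta_pos=[[-0.034,-0.001,-0.026],[-0.067,-0.003,-0.053],[-0.0675,-0.0031,-0.0529],[-0.082,-0.0031,-0.034],[-0.093,-0.0031,-0.02],[-0.1,-0.0031,-0.011],[-0.1035,-0.0031,-0.0063],[-0.1035,-0.0031,-0.0063]], rot=[[2.8,-4,-4.5],[5.7,-8,-9],[5.7,-8,-9],[5.7,-8,-9],[5.7,-8,-9],[5.7,-8,-9],[5.7,-8,-9],[5.7,-8,-9]])

```text
clock: 21.48
eef_pos: [426.5, -141.0, 42.0]
tcp_rot: [3.137, -0.517, 1.674]
contact_force: [-0.6, 0.2, -1.5]
opening: 0.254
grasp_force: 98.4
```

```bash
python3 - <<'E'
from h import *
st();P,R0,s=cur();print('handle c',P+R0@VG,'pin',pin());print('down',(R0.T@[0,0,-.005]).round(4),(R0@RP).round(3).tolist())
E
```

```text
21.475 P [ 426.5 -141.    42. ] rpy [179.7 -29.6  95.9] q [-0.6   0.59  1.99  0.48  0.97 -1.05] F [-0.6  0.2 -1.5] T [-0.4  -0.06  0.05] op 0.254 98.4
handle c [ 425.43640133 -129.90277155   20.82654095] pin (array([438.7,   7.1,  20.8]), np.float64(0.0))
down [-0.0025 -0.      0.0043] [[-0.101, 0.995, 0.0], [0.995, 0.101, -0.0], [0.0, -0.0, 1.0]]
```

Handle underside is about 9 mm up; lower 1 mm per row and watch the force.

Request:
carry_out(delta_pos=[[-0.0008,0,0.0013],[-0.0015,0,0.0026],[-0.0022,0,0.0039],[-0.003,0,0.0052],[-0.0035,0,0.006],[-0.0038,0,0.0066],[-0.004,0,0.007]], rot=[[0,0,0],[0,0,0],[0,0,0],[0,0,0],[0,0,0],[0,0,0],[0,0,0]])

```text
clock: 22.35
eef_pos: [426.6, -141.2, 34.1]
tcp_rot: [3.136, -0.516, 1.674]
contact_force: [0.0, -0.4, -1.4]
opening: 0.252
grasp_force: 98.4
```

Request:
carry_out(delta_pos=[[-0.0002,0,0.0004],[-0.0004,0,0.0008],[-0.0004,0,0.0008]], rot=[[0,0,0],[0,0,0],[0,0,0]])

```text
clock: 22.72
eef_pos: [426.6, -141.2, 33.3]
tcp_rot: [3.136, -0.516, 1.674]
contact_force: [-0.0, -0.7, -0.9]
opening: 0.253
grasp_force: 98.4
```

Request:
carry_out(delta_pos=[[-0.0002,0,0.0004],[-0.0004,0,0.0007],[-0.0004,0,0.0007]], rot=[[0,0,0],[0,0,0],[0,0,0]])

```text
clock: 23.1
eef_pos: [426.6, -141.2, 33.2]
tcp_rot: [3.136, -0.517, 1.674]
contact_force: [-1.1, -2.5, 8.6]
opening: 0.252
grasp_force: 99.7
```

Request:
carry_out(delta_pos=[[-0.0002,0,0.0003],[-0.0003,0,0.0005],[-0.0003,0,0.0005]], rot=[[0,0,0],[0,0,0],[0,0,0]])

```text
clock: 23.48
eef_pos: [426.6, -141.2, 33.2]
tcp_rot: [3.136, -0.517, 1.675]
contact_force: [-4.9, -2.9, 16.3]
opening: 0.253
grasp_force: 100.6
```

Firm contact with the counter. Ease off slightly, open, and back out along the tool axis.

Request:
carry_out(delta_pos=[[0.0003,0,-0.0006],[0.0004,0,-0.0008],[0.0004,0,-0.0008]], rot=[[0,0,0],[0,0,0],[0,0,0]])

```text
clock: 23.85
eef_pos: [426.6, -141.2, 33.2]
tcp_rot: [3.136, -0.517, 1.674]
contact_force: [-1.6, -1.3, 7.2]
opening: 0.251
grasp_force: 99.3
```

Request:
carry_out(delta_pos=[[0,0,0],[0,0,0],[0,0,0],[0,0,0],[0,0,0]], rot=[[0,0,0],[0,0,0],[0,0,0],[0,0,0],[0,0,0]], claw=0.06)

```text
clock: 24.48
eef_pos: [426.6, -141.3, 32.8]
tcp_rot: [3.136, -0.516, 1.674]
contact_force: [0.6, 0.3, 1.2]
opening: 0.699
grasp_force: 0.0
```

Request:
carry_out(delta_pos=[[0,0,-0.015],[0,0,-0.035],[0,0,-0.075],[0,0,-0.12],[0,0,-0.17],[0,0,-0.2],[0,0,-0.2]], rot=[[0,0,0],[0,0,0],[0,0,0],[0,0,0],[0,0,0],[0,0,0],[0,0,0]])

```text
clock: 25.35
eef_pos: [436.6, -241.6, 209.2]
tcp_rot: [3.133, -0.512, 1.675]
contact_force: [-0.2, 0.4, -0.9]
opening: 0.705
grasp_force: 0.0
```

```bash
python3 - <<'E'
from h import *
st();T=wcam();np.save('w10T.npy',T)
im=save('wrist','w10.png').astype(int);tp=save('top','t10.png');sc=save('scene','s10.png')
m=(im[:,:,2]>90)&(im[:,:,1]<60)&(im[:,:,0]<60)
n,l,s,ce=cv2.connectedComponentsWithStats(m.astype(np.uint8));k=1+s[1:,4].argmax();print('handle',s[k],watz(T,*ce[k],18))
for t in('lever_tip','switch_box'):
  for c in('top','scene','wrist'):
    for d in r.cut_out(t,c)[:4]:
      v,u=np.argwhere(d['mask']).T; im2={'top':tp,'scene':sc,'wrist':im.astype(np.uint8)}[c][d['mask']]
      dk=im2.max(1)<45; print(t,c,np.round(d['box']),round(d['p'],2),'bgr',np.median(im2,0), 'topmost dark',u[dk][:1])
# dark ball centre in top near (497,309)
g=tp[295:325,480:515].max(2);print(g.shape);np.set_printoptions(linewidth=250);print(g[::2,::2])
E
```

```text
25.35 P [ 436.6 -241.6  209.2] rpy [179.5 -29.3  95.9] q [-0.73  0.41  1.77  0.35  1.37 -0.97] F [-0.2  0.4 -0.9] T [-0.22 -0.03 -0.02] op 0.705 0.0
handle [ 306  150   29  100 2691] [ 425.5 -129.1   18. ]
lever_tip scene [182. 296. 194. 326.] 0.64 bgr [40.5 42.  38.5] topmost dark [185]
lever_tip scene [137. 263. 153. 294.] 0.49 bgr [43. 44. 43.] topmost dark [141]
switch_box top [439. 226. 499. 270.] 0.73 bgr [118.  92. 159.] topmost dark [477]
switch_box top [299. 303. 388. 333.] 0.35 bgr [ 55.  64. 144.] topmost dark []
switch_box scene [166. 293. 224. 362.] 0.88 bgr [53. 49. 78.] topmost dark [185]
switch_box scene [124. 259. 180. 325.] 0.56 bgr [47. 48. 43.] topmost dark [141]
switch_box wrist [474. 431. 530. 480.] 0.8 bgr [100.  85. 148.] topmost dark [495]
(30, 35)
[[ 15  18  24  18  55  43  52  43  88 103 112  91  88  93  90  77  60  61]
 [ 19  19  21  37  52  44  54  47  90 111 108  92  89  91  89  58  57  55]
 [ 14  20  23  41  51  48  53  51  93 117 106  94  88  91  59  57  61  59]
 [ 15  27  26  47  45  43  60  56  96 120 107  91  83  64  57  58  57  60]
 [ 20  25  28  53  52  47  59  60  92 118 107  82  66  60  59  59  59  59]
 [  8  24  31  54  52  48  58  53  95 114  98  58  61  61  58  57  58  62]
 [ 19  27  24  55  53  45  60  49  91 104  93  61  60  59  63  59  59  57]
 [ 19  21  25  50  58  47  60  48  74  65  68  59  58  60  60  59  60  59]
 [ 22  17  30  40  58  50  47  43  47  59  71  64  60  60  62  67  66  67]
 [ 19  21  23  33  64  51  37  33  45  61  67  71  63  66  66  66  66  67]
 [ 25  21  25  28  51  50  36  32  25  57  67  84  63  65  65  66  63  63]
 [ 19  17  20  18  29  56  36  35  28  49  69  86  70  62  65  63  64  63]
 [ 19  18  12  16  18  47  43  30  42  36  61  72  84  67  62  65  66  66]
 [ 23   5  14   4   8  17  50  38  29  34  49  65  78  75  68  65  61  64]
 [ 17  18  21  16   6  19  28  48  31  37  34  54  68  82  62  63  65  63]]
```

```bash
python3 - <<'E'
from h import *
a=cv2.imread('pics/t0.png');s=cv2.imread('pics/s0.png')
np.set_printoptions(linewidth=250)
g=a[300:322,484:512].max(2);print(g)
g=s[258:296,134:158].max(2);print(g)
print('ball top',atz('top',500.7,309.8,125),'scene',atz('scene',144.5,268.5,125))
# box top face corners from c1 -> full px
c=[(600,290),(745,257),(777,382),(632,412)]
w=[atz('top',290+u*230/800,215+v*125/435,50) for u,v in c];print(w,np.mean(w,0))
e=w[0]-w[1]+w[3]-w[2];print('yaw +y',np.degrees(np.arctan2(e[1],e[0])),[np.linalg.norm(w[k]-w[k-1]) for k in range(4)])
E
```

```text
[[108 109 110 109 108 109 108 105 109 110 111 110 111 109 109 109 104 109 109 108 108 105 109 115 152 161 163 162]
 [111 109 111 110 108 109 109 105 106 106 104  95  88  82  82 101 107 109 109 110 110 110 109 118 152 164 163 162]
 [107 112 112 109 107 107 107  96  86  80  77  68  54  46  43  86 103 109 107 108 106 109 109 113 151 163 162 163]
 [107 110 107  95  84  82  77  69  47  36  34  35  30  26  34  66  90  94 104 109 109 110 108 111 140 158 166 162]
 [ 82  80  78  64  44  31  35  30  23  23  15  23  25  22  19  39  55  61  77  84 101 107 111 112 125 152 162 163]
 [ 44  36  35  29  21  18  15  14  12  15  12  14  24  24   9  15   9  20  34  49  78  97 109 112 115 149 162 162]
 [ 25  24  20  11  18  13  24  26  15  14  18  12  16   9  12  12  17  19  19  18  40  72 101 110 110 129 153 162]
 [ 17  27  17   9  26  19  24  25  31  29  22  10  15  11  13  18  16  11  12  21  18  35  79 103 112 116 151 166]
 [ 22  19  28  30  34  31  28  33  35  41  22   5  13  10  13  16  12  23  22  22  11  20  52  97 108 119 150 161]
 [ 18  20  31  34  37  37  36  38  35  37  21   8  16  17  10  16
[... 4866 characters left out ...]
  51  31  13   0  17  16   3]
 [115 125 119  98   7   0   5  19  14  16   0   7   2   4   2  18  24  15   1   1  14  12   0  25]
 [121 124 122 121  10   2  14  14  14  15  20  11   5   4  10   4   4   0  17   1   0   9  90 122]
 [122 123 127 128 122   0   4  17  16  10   7  10   7   3  12  10   1   6  19   0  22 126 125 130]]
ball top [ 442.4 -384.9  125. ] scene [ 446.1 -382.1  125. ]
[array([ 469.6, -331.5,   50. ]), array([ 487.5, -420.1,   50. ]), array([ 412.5, -433.4,   50. ]), array([ 396.7, -345.8,   50. ])] [ 441.575 -382.7     50.   ]
yaw +y 100.82762452438574 [np.float64(74.28929936404035), np.float64(90.3900990153236), np.float64(76.17013850584755), np.float64(89.01348212490058)]
```

```bash
cat >> h.py <<'E'
BALL=np.array([443.8,-383.8,125.]);U=np.array([np.cos(np.radians(101)),np.sin(np.radians(101)),0])
E
python3 - <<'E'
from h import *
R=axes(101,0);w=BALL-65*U;
go((w[0],w[1],220),R,0)
E
```

```text
dp [-0.1753, -0.0003, -0.1156] rot [1.56, -29.6, -5.04] | 210 mm 30.1 deg
```

Request:
carry_out(delta_pos=[[-0.045,0,-0.029],[-0.09,0,-0.058],[-0.135,0,-0.087],[-0.1753,0,-0.1156],[-0.1753,0,-0.1156]], rot=[[0.4,-7.4,-1.2],[0.8,-14.8,-2.5],[1.2,-22.2,-3.8],[1.56,-29.6,-5.04],[1.56,-29.6,-5.04]], claw=0)

```text
clock: 26.42
eef_pos: [457.0, -449.3, 221.2]
tcp_rot: [3.14, 0.003, 1.762]
contact_force: [-0.4, 0.3, -0.1]
opening: 0.005
grasp_force: 0.0
```

```bash
python3 - <<'E'
from h import *
st();T=wcam();save('wrist','w11.png');tp=save('top','t11.png')
for t in('lever_tip','switch_box'):
    for d in r.cut_out(t,'wrist')[:3]:
        im=cv2.imread('pics/w11.png');m=d['mask'];print(t,np.round(d['box']),round(d['p'],2),np.median(im[m],0))
i=r.camera_info('wrist');Q=np.linalg.inv(T)@np.append(BALL,1);print('pred',Q[:2]/Q[2]*i['fx']+[i['cx'],i['cy']],'rad',12/Q[2]*i['fx'])
R=axes(101,0);w=BALL-65*U;go((w[0],w[1],133),R,0)
E
```

```text
26.425 P [ 457.  -449.3  221.2] rpy [179.9   0.2 101. ] q [-0.78  0.41  1.63 -0.    1.1  -0.97] F [-0.4  0.3 -0.1] T [0.02 0.02 0.  ] op 0.005 0.0
lever_tip [517.  94. 623. 140.] 0.93 [36. 35. 35.]
lever_tip [294. 100. 343. 153.] 0.72 [23. 22. 23.]
switch_box [444.  45. 625. 180.] 0.97 [138. 118. 205.]
switch_box [262.  52. 378. 191.] 0.86 [120. 122. 116.]
pred [320.81055452 130.20271906] rad 23.22877517549965
dp [-0.0008, -0.0004, 0.0871] rot [0.01, -0.09, -0.02] | 87 mm 0.1 deg
```

The grey box is confirmed by its colour in the wrist view. The ball at about (318,129) matches the prediction of (321,130). Descend, then push along tool +x.

Request:
carry_out(delta_pos=[[-0.0008,0,0.03],[-0.0008,0,0.06],[-0.0008,0,0.087],[-0.0008,0,0.087],[0.015,0,0.087],[0.028,0,0.087],[0.034,0,0.087],[0.034,0,0.087]], rot=[[0,0,0],[0,0,0],[0,0,0],[0,0,0],[0,0,0],[0,0,0],[0,0,0],[0,0,0]])

```text
clock: 27.62
eef_pos: [450.5, -414.3, 134.4]
tcp_rot: [3.14, 0.002, 1.763]
contact_force: [0.4, 0.3, -0.7]
opening: -0.001
grasp_force: 0.0
```

Request:
carry_out(delta_pos=[[0.005,0,0],[0.01,0,0],[0.015,0,0],[0.019,0,0],[0.023,0,0],[0.027,0,0],[0.03,0,0],[0.032,0,0]], rot=[[0,0,0],[0,0,0],[0,0,0],[0,0,0],[0,0,0],[0,0,0],[0,0,0],[0,0,0]])

```text
clock: 28.62
eef_pos: [444.2, -383.2, 133.6]
tcp_rot: [3.141, 0.001, 1.762]
contact_force: [0.4, -2.0, -1.9]
opening: -0.0
grasp_force: 1.1
```

```bash
python3 - <<'E'
from h import *
st();P,R0,s=cur();print('along U from ball',(P-BALL)@U)
T=wcam();save('wrist','w12.png')
for d in r.cut_out('lever_tip','wrist')[:3]: print(np.round(d['box']),round(d['p'],2))
i=r.camera_info('wrist')
for a in(0,.2,.3,.4,.45):
    w=np.array([BALL[0],BALL[1],50])+75*(np.sin(a)*U+np.cos(a)*np.array([0,0,1]));Q=np.linalg.inv(T)@np.append(w,1);print(a,(Q[:2]/Q[2]*i['fx']+[i['cx'],i['cy']]).round(1),'rad',(12/Q[2]*i['fx']).round(1))
E
```

```text
28.625 P [ 444.2 -383.2  133.6] rpy [1.80e+02 1.00e-01 1.01e+02] q [-0.71  0.44  1.82 -0.    0.89 -0.91] F [ 0.4 -2.  -1.9] T [-0.34 -0.06  0.07] op -0.0 1.1
along U from ball 0.494023374694503
[577. 240. 640. 294.] 0.82
[283. 233. 350. 306.] 0.71
0 [320.8 334.6] rad 33.8
0.2 [320.7 294.4] rad 34.5
0.3 [320.7 273. ] rad 34.5
0.4 [320.7 251.4] rad 34.4
0.45 [320.7 240.7] rad 34.3
```

The lever is at about 0.33 rad by vision. Push another 5 mm and hold.

Request:
carry_out(delta_pos=[[0.002,0,0],[0.004,0,0],[0.005,0,0],[0.005,0,0],[0.005,0,0],[0.005,0,0],[0.005,0,0],[0.005,0,0]], rot=[[0,0,0],[0,0,0],[0,0,0],[0,0,0],[0,0,0],[0,0,0],[0,0,0],[0,0,0]])

```text
clock: 29.72
eef_pos: [443.3, -378.4, 133.7]
tcp_rot: [3.141, 0.001, 1.762]
contact_force: [1.1, -2.6, -2.1]
opening: 0.0
grasp_force: 1.4
```

```bash
python3 - <<'E'
from h import *
st();P,R0,s=cur()
T=wcam();save('wrist','w13.png')
for d in r.cut_out('lever_tip','wrist')[:3]: print(np.round(d['box']),round(d['p'],2))
i=r.camera_info('wrist')
for a in(.3,.4,.45):
    w=np.array([BALL[0],BALL[1],50])+75*(np.sin(a)*U+np.cos(a)*np.array([0,0,1]));Q=np.linalg.inv(T)@np.append(w,1);print(a,(Q[:2]/Q[2]*i['fx']+[i['cx'],i['cy']]).round(1)-[0,34])
E
```

```text
29.725 P [ 443.3 -378.4  133.7] rpy [1.80e+02 1.00e-01 1.01e+02] q [-0.71  0.43  1.83  0.    0.88 -0.9 ] F [ 1.1 -2.6 -2.1] T [-0.44 -0.19 -0.03] op 0.0 1.4
[574. 247. 640. 306.] 0.78
[282. 232. 347. 304.] 0.6
0.3 [320.7 251.8]
0.4 [320.7 230.4]
0.45 [320.6 219.8]
```

Request:
carry_out(delta_pos=[[0,0,0],[0,0,0],[0,0,0],[0,0,0],[0,0,0]], rot=[[0,0,0],[0,0,0],[0,0,0],[0,0,0],[0,0,0]])

```text
clock: 30.45
eef_pos: [443.3, -378.4, 133.7]
tcp_rot: [3.141, 0.001, 1.762]
contact_force: [1.3, -2.4, -2.3]
opening: -0.002
grasp_force: 1.4
```

Held at about 0.39 rad for 1.5 s. Ease back with the lever and then retreat.

Request:
carry_out(delta_pos=[[0,0,0],[0,0,0],[-0.004,0,0],[-0.01,0,0],[-0.016,0,0],[-0.022,0,0],[-0.028,0,0],[-0.034,0,0]], rot=[[0,0,0],[0,0,0],[0,0,0],[0,0,0],[0,0,0],[0,0,0],[0,0,0],[0,0,0]])

```text
clock: 31.45
eef_pos: [449.6, -412.0, 133.5]
tcp_rot: [3.141, 0.0, 1.762]
contact_force: [0.8, -1.3, -0.6]
opening: -0.003
grasp_force: 0.0
```

Request:
carry_out(delta_pos=[[-0.008,0,0],[-0.025,0,0],[-0.04,0,0],[-0.045,0,-0.04],[-0.045,0,-0.09],[-0.045,0,-0.13],[-0.045,0,-0.13],[-0.045,0,-0.13]], rot=[[0,0,0],[0,0,0],[0,0,0],[0,0,0],[0,0,0],[0,0,0],[0,0,0],[0,0,0]])

```text
clock: 32.45
eef_pos: [457.9, -456.1, 263.2]
tcp_rot: [3.141, 0.001, 1.762]
contact_force: [-0.2, 0.7, -0.6]
opening: 0.002
grasp_force: 0.0
```

```bash
python3 - <<'E'
from h import *
st();tp=save('top','t14.png');sc=save('scene','s14.png');t0=cv2.imread('pics/t0.png');s0=cv2.imread('pics/s0.png')
for n in('torch','cone','ring_box','lever_tip','pole','lid','ring_eye'):
    for c in('top','scene'): print(n,c,[(np.round(d['box']).tolist(),round(d['p'],2)) for d in r.recognise(n,c)][:3])
# lever ball in scene: dark centroid window; same window at start
for im in(s0,sc):
    for u,v in((143,267),):
        w=im[v-7:v+8,u-9:u+10].max(2)<30; y,x=np.nonzero(w);print('ball scene',x.mean()+u-9,y.mean()+v-7,w.sum())
for nm,(u0,u1,v0,v1) in dict(torch=(390,418,182,210),cone=(326,356,174,206),rbox=(442,482,164,208)).items():
    print(nm,cv2.phaseCorrelate(t0[v0:v1,u0:u1].mean(2),tp[v0:v1,u0:u1].mean(2)))
from arc import H
# lid free edge height: lid corner rows in the scene
for th in(0,.02,.04): print(th,[np.round(proj('scene',H+x*X-200*np.cos(th)*Y+(200*np.sin(th)+4)*Z),1).tolist() for x in(-150,150)])
E
```

```text
32.45 P [ 457.9 -456.1  263.2] rpy [180.   0. 101.] q [-0.79  0.38  1.58  0.    1.18 -0.98] F [-0.2  0.7 -0.6] T [ 0.06  0.   -0.06] op 0.002 0.0
torch top [([394.0, 183.0, 413.0, 209.0], 0.81)]
torch scene [([270.0, 310.0, 287.0, 348.0], 0.63)]
cone top [([328.0, 175.0, 352.0, 206.0], 0.82)]
cone scene [([323.0, 300.0, 352.0, 333.0], 0.73)]
ring_box top [([442.0, 164.0, 478.0, 203.0], 0.67)]
ring_box scene [([210.0, 358.0, 249.0, 402.0], 0.95)]
lever_tip top [([489.0, 303.0, 506.0, 315.0], 0.46)]
lever_tip scene [([137.0, 263.0, 152.0, 292.0], 0.73), ([184.0, 298.0, 196.0, 325.0], 0.69)]
pole top [([300.0, 302.0, 387.0, 330.0], 0.63)]
pole scene [([235.0, 220.0, 310.0, 260.0], 0.88)]
lid top [([148.0, 188.0, 274.0, 340.0], 0.7), ([395.0, 184.0, 416.0, 209.0], 0.28)]
lid scene [([326.0, 147.0, 470.0, 249.0], 0.7)]
ring_eye top [([148.0, 187.0, 273.0, 341.0], 0.57)]
ring_eye scene [([330.0, 145.0, 469.0, 248.0], 0.79), ([326.0, 296.0, 353.0, 334.0], 0.73), ([212.0, 360.0, 248.0, 401.0], 0.2)]
ball scene 143.04166666666666 268.15625 96
ball scene 143.13725490196077 267.96078431372547 102
torch ((-0.03777725903293572, 0.011445071886171831), 0.8984034962825651)
cone ((0.012012230919097533, -0.05267341089903965), 0.9391791740361131)
rbox ((-0.05462804668517407, 0.5991118474675758), 0.9724384191221777)
0 [[326.1, 170.4], [397.8, 246.2]]
0.02 [[326.1, 169.1], [398.0, 244.9]]
0.04 [[326.1, 167.9], [398.2, 243.6]]
```

```bash
python3 - <<'E'
from h import *
a=cv2.imread('pics/s7.png');b=cv2.imread('pics/s14.png')
for n,(u0,u1,v0,v1) in dict(lid=(385,470,160,260),left=(325,400,140,190)).items():
    print(n,cv2.phaseCorrelate(a[v0:v1,u0:u1].mean(2),b[v0:v1,u0:u1].mean(2)))
r.sign_off()
E
```

```text
lid ((0.0007154237406936659, -0.06752638483519036), 1.0217259355424486)
left ((0.4070657753789817, -0.0160229855242342), 0.9238608703867905)
the job is handed in; nothing more can be done
```

The job is handed in at about 32 s: the lid is shut, the lock lever was held over for about 1.5 s and has come back to the middle, and the pole is lying flat on the counter; the torch, ring cone and ring box were not touched (I viewed 11 pictures, one over the limit of 10).

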